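# Square up the cover boards and hold them in the bundling press

## Task

The four greyboard cover blanks lie crooked in the small hand press. Tap them home against its back and side fences until all their edges are flush, then push the red-gripped spring lever down past the first two clicks to the third (green mark) and no further, as the fourth would dent the boards. Finish while still holding the lever down in the third notch, because it springs back when let go and the tape has yet to be tied round the bundle; do not disturb the things lying around.

Things in the scene. Friction and masses are not known exactly. Their poses are not given: they have to be found in the camera images.
- press: Dark green-grey hand bundling press, fixed to the desk. Origin on the desk, under the centre of a stack that is fully home; x to its back, y to its left, z up. All 'press frame' numbers are mm in this frame. Base plate x -95..119, y -124..56, top at z 12. The work is done from its front (-x) and left (+y), which are open.
- home (a point): Centre, on the aluminium bed, of a stack that is fully home (press frame 0, 0, 28). The bed's top is at z 28 over x -40..50, y -35..27, so a board that is home overhangs it by 10 mm in front and 8 mm at the left: fingertips may go down to z 20 beside the stack there.
- back_fence (a point): Middle of the top edge of the back fence: its face, at press frame x 50, looks to the front and is 73 mm wide; its top is at z 52.
- side_fence (a point): Middle of the top edge of the side fence at the right: its face, at press frame y -35, looks to the left and runs over x -46..54; its top is at z 52.
- head (a point): Top of the press's head (press frame 22, 0, 83), a C-frame arm that reaches forward over the rear half of the stack: x 5..110, y -20..20, z 62..83. Keep the gripper's body above it.
- board1: Lowest of four loose grey-brown board blanks, 100 (its x) x 70 (its y) x 5 mm, 26 g; origin at the centre of its underside. Home: origin over the press origin, 100 mm side along the press's x, edges against both fences. At the start each blank lies up to 20 mm too far to the front and to the left, and up to 0.1 rad askew.
- board2: Second blank from below, same size, origin at the centre of its underside.
- board3: Third blank from below, same size, origin at the centre of its underside.
- board4: Top blank, same size, origin at the centre of its underside; the top of the whole stack of four is at z 48 in the press frame.
- press_lever (a joint): Lever of the press, rad: 0 = up at rest (0.63 above level, pointing to the front), grows as it is pushed down; end stop 0.95. A sprung plunger clicks into notches at 0.22, 0.44, 0.66 (third, green) and 0.88 (fourth, red), with crests at 0.11, 0.33, 0.55, 0.77. A return spring raises it from anywhere when let go; pushing at the grip takes about 2 to 9 N.
- pivot (a point): On the lever's turning axis, which runs along the press's y (press frame x 60, z 72), at the middle of the steel notched disc (radius 50, y -92..-74, top at z 121) beyond the side fence; dots mark its notches (black, black, green, red). The lever drives the foot down 20 mm a radian: it meets the stack at about 0.4 rad and then bears on it through a spring.
- grip (a point): Middle of the red round grip across the lever's end, 20 mm thick, 58 mm long along the press's y (y -150..-92, this point -121), 170 mm from the lever's axis. Press frame: x -77, z 172 at rest; x -110, z 67 in the third notch; x -105, z 30 in the fourth. Press it from above with closed fingers, or take it between the fingers; it moves on an arc.
- foot: The press's rubber-faced sprung foot, 48 x 56 x 7 mm, origin at the centre of its underside; over press frame x -2..46, y -28..28, underside at z 56 with the lever up.
- tape_reel: Wooden reel of white cotton tape, 79 x 126 x 40 mm, bystander.
- bone_folder: Cream bone folder, 23 x 155 x 8 mm, lying, bystander.
- clip_1: Black fold-back clip, 28 x 32 x 43 mm, bystander.

How it is judged:
On the way, in this order (a step that is already met when the one before it is completed fails the run):
1. with the lever still up, all four boards are square and home against both fences (x of board1 in the frame of press between -0.0025 and 0.0025 m and y of board1 in the frame of press between -0.0025 and 0.0025 m and angle between the x axis of each of board1, board2, board3, board4 and the x axis of press, either way round below 0.035 rad and x of board2 in the frame of press between -0.0025 and 0.0025 m and y of board2 in the frame of press between -0.0025 and 0.0025 m and x of board3 in the frame of press between -0.0025 and 0.0025 m and y of board3 in the frame of press between -0.0025 and 0.0025 m and x of board4 in the frame of press between -0.0025 and 0.0025 m and y of board4 in the frame of press between -0.0025 and 0.0025 m and value of joint press_lever below 0.11 rad), for 0.2 s.
2. the lever is held in the third notch and the foot bears on the squared stack (value of joint press_lever between 0.58 and 0.74 rad and contact force between foot and board4 above 3 N and contact force between the fingers and press_lever above 1 N), for 0.3 s.
At the end, for the whole second after the job is handed in: The fingers hold the lever in the third notch (joint 0.58 to 0.74, fingers pushing on it with more than 1 N, not moving), the foot presses on the top board with more than 3 N, and every board lies within 3 mm and 0.04 rad of home against both fences (2.5 mm and 0.035 rad before pressing) (all of step 2 and x of board1 in the frame of press between -0.003 and 0.003 m and y of board1 in the frame of press between -0.003 and 0.003 m and angle between the x axis of each of board1, board2, board3, board4 and the x axis of press, either way round below 0.04 rad and x of board2 in the frame of press between -0.003 and 0.003 m and y of board2 in the frame of press between -0.003 and 0.003 m and x of board3 in the frame of press between -0.003 and 0.003 m and y of board3 in the frame of press between -0.003 and 0.003 m and x of board4 in the frame of press between -0.003 and 0.003 m and y of board4 in the frame of press between -0.003 and 0.003 m and velocity of joint press_lever between -0.1 and 0.1 rad/s); the arm keeps its last pose, push and grip.
It fails at once if the lever was pushed past the third notch, on to the fourth (value of joint press_lever above 0.8 rad).
It fails at once if the reel of cotton tape was disturbed (moved over 25 mm) (distance of tape_reel from where it was at the start of the episode above 0.025 m).
It fails at once if the bone folder was disturbed (moved over 25 mm) (distance of bone_folder from where it was at the start of the episode above 0.025 m).
It fails at once if the fold-back clip was disturbed (moved over 25 mm) (distance of clip_1 from where it was at the start of the episode above 0.025 m).
It also fails if it takes over 70 s, if anything falls off the work surface, if the arm or the gripper's body presses on something with over 40 N, if the wrist force passes 120 N, or if a joint passes its speed limit or range.

## Robot

A 6-joint arm with a two-finger parallel gripper is mounted at the origin on a cart in front of the work surface, level with it; the furniture and walls round the work are solid. World frame = base frame: x ahead of the robot, y to its left, z up, the work surface at z = 0. Lengths are in m, angles in rad, forces in N, time in s.
With the tool pointing down it reaches from about 0.275 to 0.725 m from the base axis. Payload 15.9 kg.
Tool frame: the origin (TCP) lies at the very end of the fingers, on their centre line; the grasp point (between the pads) lies arm.grip_point_offset behind it (arm.grip_point_offset is the distance from the TCP to the grasp point, in m); z points along the fingers, y is the line along which they close (so a half turn about z gives the same grasp; the last joint's range is limited). The gripper opens to 85 mm and grips with 20 to 120 N. Pads are 22 mm wide; open, the fingers measure 114 mm over their backs; the gripper's body (76 mm by 85 mm) begins 54 mm behind the grasp point. The pads swing forward as they close: fully open they stand 13 mm farther back than shut.
Start: joints at [-1.229, 0.213, -0.034, 1.323, 0, 1.571], TCP at [0.168, -0.471, 0.231] pointing down, gripper open.
Joint ranges: [-2.98, 2.98], [-0.74, 1.72], [-1.14, 1.35], [-2.1, 2.04], [-1.57, 1.44], [-3.14, 3.14]. Speed limits (rad/s): [1.89, 1.89, 2.39, 2.57, 3.14, 3.14].

## Interface

Orientations are given as a 3x3 rotation matrix whose columns are the frame's x, y, z axes.
In Python, from workcell import arm gives the robot as it stands. Calls block until the motion is done:
- arm.move_ptp(position, orientation): joint-space move of the TCP to a pose.
- arm.line_to(position, vel=0.15, frame=None, force_limit=None): straight line of the TCP; frame=None keeps the orientation; vel is the mean speed in m/s. With force_limit (N) it stops when the force on the tool has changed by that much, and returns True; else False.
- arm.move_joints(angles): joint-space move.
- arm.grip(opening): finger opening in m; the grip force is fixed at half the most; returns when the fingers have stopped.
- arm.hold(seconds).
- arm.inverse_kinematics(position, orientation): joint angles nearest the present ones, or None.
- arm.sense(): the state.
- arm.camera(name): name is "scene" or "top" or "wrist"; returns a dict with "img" (420x560x3 uint8, red, green, blue), "vertical_fov" (degrees; the focal length in pixels is half the picture's height over the tangent of half this angle, whatever the lens; pixels are square), "cx", "cy" (the principal point, pixels), "rvec" (rotation vector, rad) and "tvec" (3), from world to camera coordinates, as OpenCV has them; the wrist camera has in their place "T_tool_cam" (4x4, takes a point from camera to tool coordinates, whose origin is the TCP and whose axes are the flange's). Camera axes: x right, y down, z forward; pixel columns grow to the right and rows downward; lengths in m; the calibration is good to about 2 mm. A picture is of the moment at which its call begins: read the wrist's pose just before it. There is no depth.
A pose or a line that the arm cannot do raises arm.IKError and nothing moves.
- arm.close_job(): hands the job in; it is judged then, once.
Trained networks look in the newest picture that a camera, given by its name, has taken for a name from the list of things; names that differ only in an ending like _2 or _b are one class to them, and where a whole thing is asked for, a point or a joint stands for the part that bears it (a point fixed in the world has none). Each returns a list of dicts, best first, with "score" (0 to 1); they miss things now and then, are a little off and sometimes report something else, mostly with a low value. They report only what shows in the picture. A call takes as long as a camera call.
- arm.search_frame(camera, target): "point" ([row, column] in pixels, amid what is visible of it).
The state is a dict: "t": time; "joint_pos": joint angles; "dq": joint speeds; "joint_torque": joint torques, N m; "eef_pos": TCP position; "orientation": TCP orientation; "ft_force": force on the tool from outside, world axes, zero at the start; "ft_torque": the same for the moment, N m; "grip_width": finger opening in m; "finger_force": force on a finger pad.
Only numpy, scipy, OpenCV 4.12 (cv2) and the standard library are available. Lean on these libraries where they do the work, as an engineer would, in place of code of your own. Each camera call takes 0.05 s, during which the arm holds its last target. There are 200 camera calls.

## Working session

There is one attempt and no reset: what is moved stays moved. The work goes in short steps, each a Python script; the robot and the scene stay as the last script left them, time stands still between calls to the robot, and variables do not carry over. Pictures are saved under pics/ and viewed, at most 10 in all, crops included, and the job is handed in when it is done.

```bash
ls; mkdir -p pics
python3 - <<'E'
from workcell import arm
import cv2,numpy as np
s=arm.sense();print(s['t'],s['eef_pos'],arm.grip_point_offset)
for n in("scene","top"):
    c=arm.camera(n);cv2.imwrite(f"pics/{n}0.png",c['img'][:,:,::-1])
    print(n,c['vertical_fov'],c['cx'],c['cy'],c['rvec'],c['tvec'])
    for t in("press","home","back_fence","side_fence","head","pivot","grip","board4","board1","foot","tape_reel","bone_folder","clip_1"):
        r=arm.search_frame(n,t);print(t,[(np.round(q['point'],1).tolist(),round(q['score'],2)) for q in r[:2]])
E
```

```text
pics
0.0 [ 0.16747417 -0.47072406  0.23081712] 0.0187
scene 49.818953765603 286.7648617972474 202.3300614370783 [ 0.58794289 -2.34754452  1.57055373] [0.69268576 0.12419363 0.9337559 ]
press [([320.8, 331.6], 0.73), ([249.2, 331.1], 0.67)]
home [([250.4, 327.5], 0.96), ([278.5, 357.1], 0.18)]
back_fence [([252.3, 324.0], 0.89)]
side_fence [([251.6, 324.7], 0.98)]
head [([248.0, 324.8], 0.82)]
pivot [([245.3, 328.0], 0.74)]
grip [([193.9, 373.3], 0.87)]
board4 [([262.4, 348.0], 0.92), ([274.4, 350.9], 0.69)]
board1 [([262.4, 348.0], 0.92), ([274.4, 350.9], 0.69)]
foot [([251.2, 331.5], 0.66)]
tape_reel [([223.6, 255.2], 0.63)]
bone_folder [([322.9, 333.9], 0.57)]
clip_1 [([248.3, 235.0], 0.57)]
top 43.887780920720076 280.7752870997983 207.18697530715176 [ 2.06937505 -2.13657492  0.24489777] [0.3586885  0.61334514 1.11457331]
press [([254.6, 305.7], 0.6)]
home [([256.1, 303.4], 0.88)]
back_fence [([254.0, 304.7], 0.67)]
side_fence [([253.8, 304.8], 0.68)]
head [([257.1, 308.0], 0.83), ([176.0, 278.4], 0.65)]
pivot [([255.0, 309.0], 0.62)]
grip [([274.3, 337.9], 0.92)]
board4 [([276.1, 280.3], 0.62), ([297.6, 270.7], 0.57)]
board1 [([276.1, 280.3], 0.62), ([297.6, 270.7], 0.57)]
foot [([265.4, 284.1], 0.79), ([293.2, 222.1], 0.74)]
tape_reel [([165.6, 321.9], 0.75), ([293.1, 223.3], 0.58)]
bone_folder [([291.6, 222.7], 0.89)]
clip_1 []
```

View pics/scene0.png

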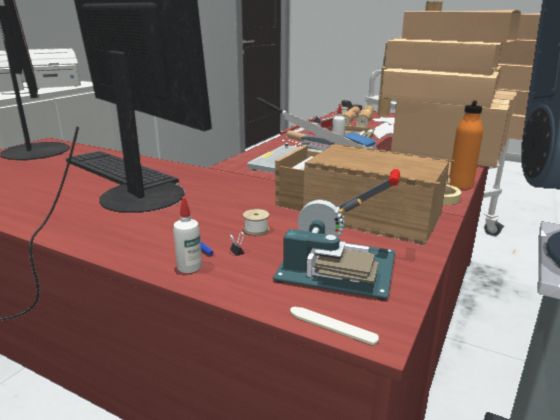

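View pics/top0.png

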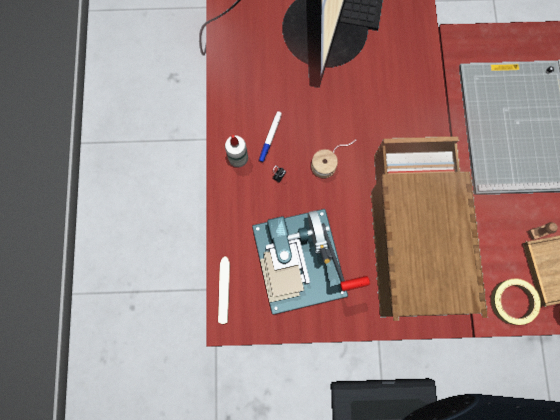

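The scene shows the press (plate about (335,265)), boards at (345,265), red grip at (395,177) and a wooden box beside it. The top view has the press at about (298,260), grip at (355,283), bone folder at (223,290), clip at (279,173) and the box's left edge at about 380. Next, a zoom for corners.

```bash
cat > h.py <<'E'
from workcell import arm
import cv2,numpy as np
def cam(n):
    s=arm.sense(); c=arm.camera(n); f=c['img'].shape[0]/2/np.tan(np.radians(c['vertical_fov'])/2)
    K=np.array([[f,0,c['cx']],[0,f,c['cy']],[0,0,1]])
    if n=="wrist":
        T=np.eye(4);T[:3,:3]=s['orientation'];T[:3,3]=s['eef_pos'];T=T@c['T_tool_cam'];R=T[:3,:3].T;t=-R@T[:3,3]
    else: R=cv2.Rodrigues(np.array(c['rvec']))[0];t=np.array(c['tvec'])
    return dict(img=c['img'],K=K,R=R,t=t)
def proj(c,P):
    q=(np.atleast_2d(P)@c['R'].T+c['t'])@c['K'].T
    return q[:,:2]/q[:,2:]
def rayz(c,uv,z):
    d=c['R'].T@np.linalg.inv(c['K'])@np.array([uv[0],uv[1],1.]);o=-c['R'].T@c['t']
    return o+d*(z-o[2])/d[2]
def p2w(pose,P):  # pose x,y,yaw; P in mm
    P=np.atleast_2d(np.array(P,float))/1000;x,y,a=pose
    return np.c_[x+np.cos(a)*P[:,0]-np.sin(a)*P[:,1],y+np.sin(a)*P[:,0]+np.cos(a)*P[:,1],P[:,2]]
E
python3 - <<'E'
from h import *
c=cam("top");d=cam("scene")
for uv,z in(((254,222),.012),((325,210),.012),((346,293),.012),((273,313),.012),((355,283),.17),((279,173),0.02),((223,258),0),((220,322),0),((375,318),.1),((385,170),.1),((324,163),.02)): print(uv,rayz(c,uv,z).round(4))
a=cv2.resize(c['img'][195:325,240:380],None,fx=4,fy=4,interpolation=2)
b=cv2.resize(d['img'][165:305,270:410],None,fx=4,fy=4,interpolation=2)
cv2.imwrite("pics/za.png",a[:,:,::-1]);cv2.imwrite("pics/zb.png",b[:,:,::-1])
for k in (c,d):
    im=k['img'].astype(int);m=((im[:,:,0]>170)&(im[:,:,1]<70)&(im[:,:,2]<70)).astype(np.uint8)
    n,l,st,ce=cv2.connectedComponentsWithStats(m);print([(st[i].tolist(),ce[i].round(1)) for i in range(1,n) if st[i][4]>20])
E
```

```text
(254, 222) [0.6038 0.403  0.012 ]
(325, 210) [0.6276 0.2333 0.012 ]
(346, 293) [0.4307 0.1951 0.012 ]
(273, 313) [0.391  0.3641 0.012 ]
(355, 283) [0.4405 0.1958 0.17  ]
(279, 173) [0.7205 0.34   0.02  ]
(223, 258) [0.5221 0.4783 0.    ]
(220, 322) [0.375  0.4862 0.    ]
(375, 318) [0.3714 0.1482 0.1   ]
(385, 170) [0.6959 0.102  0.1   ]
(324, 163) [0.7423 0.2305 0.02  ]
[([341, 277, 29, 13, 217], array([355.4, 282.8]))]
[([390, 170, 10, 9, 69], array([394.6, 174.1]))]
```

View pics/za.png

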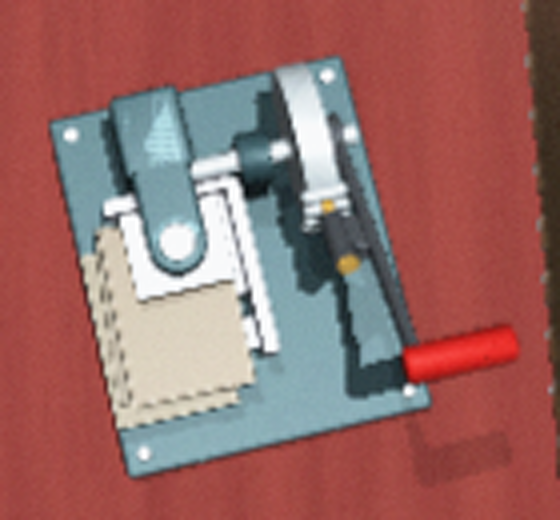

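View pics/zb.png

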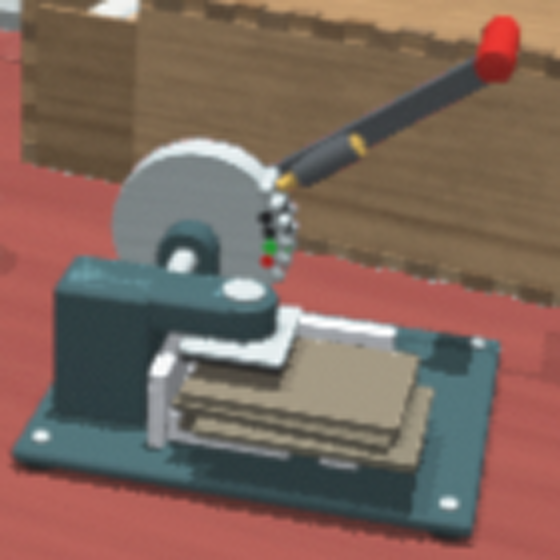

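The top zoom gives plate corners at about (50,122), (342,57), (430,405) and (130,477). The scene zoom gives (15,455), (472,530) and (500,343). I'll fit the press pose from these and the grip, then swing the wrist camera over it.

```bash
cat > fit.py <<'E'
from h import *
from scipy.optimize import least_squares
c=cam("top");d=cam("scene")
P=np.array([[119,56,12],[119,-124,12],[-95,-124,12],[-95,56,12],[-77,-121,172]])
ta=np.array([[50,122],[342,57],[430,405],[130,477]])/4+[239.6,194.6]
tb=np.array([[15,455],[500,343],[472,530]])/4+[269.6,164.6]
obs=[(c,P[:4],ta),(c,P[4:],[[355.4,282.8]]),(d,P[[0,2,3]],tb),(d,P[4:],[[394.6,175.0]])]
f=lambda q:np.concatenate([(proj(k,p2w(q[:3],p)+[0,0,q[3]])-u).ravel() for k,p,u in obs])
r=least_squares(f,[.5,.28,.18,0],loss='soft_l1');print(r.x,f(r.x).round(1))
np.save("pose.npy",r.x[:3])
# box top corner by triangulation of rough heights
for z in(.05,.1,.15):print(z,rayz(c,(388,300),z).round(3),rayz(c,(376,318),0).round(3))
E
python3 fit.py
python3 - <<'E'
from h import *
pose=np.load("pose.npy");a=pose[2]
s=arm.sense();p=s['eef_pos'];print(s['orientation'].round(2),arm.camera("wrist")['T_tool_cam'].round(3))
R0=s['orientation']
for n,ang in (("a",a),("b",a+np.pi/2),("c",a-np.pi/2),("d",a+np.pi)):
    # tool x along ang
    R=np.array([[np.cos(ang),np.sin(ang),0],[np.sin(ang),-np.cos(ang),0],[0,0,-1]])
    for P in([-20,0,300],[-75,0,17],[0,60,15],[-110,-121,75]):
        q=arm.inverse_kinematics(p2w(pose,P)[0],R);print(n,P,None if q is None else np.round(q,2))
print(arm.inverse_kinematics(p+[0,0,.17],R0))
E
```

```text
[ 0.49255718  0.33004744  0.19944349 -0.00435077] [-0.3 -0.3  0.1 -1.   1.2  0.1  0.1  0.4 -0.8  0.  -0.7 -0.7  0.7 -0.2
  0.8  0.1 -0.3  3.2]
0.05 [0.41  0.108 0.05 ] [0.373 0.128 0.   ]
0.1 [0.408 0.118 0.1  ] [0.373 0.128 0.   ]
0.15 [0.406 0.128 0.15 ] [0.373 0.128 0.   ]
[[ 0.94  0.34 -0.  ]
 [ 0.34 -0.94  0.  ]
 [-0.   -0.   -1.  ]] [[ 0.    -0.958 -0.288  0.073]
 [ 1.     0.    -0.    -0.001]
 [ 0.001 -0.288  0.958 -0.143]
 [ 0.     0.     0.     1.   ]]
a [-20, 0, 300] [ 0.6   0.38  0.37  1.56  0.   -2.74]
a [-75, 0, 17] [ 0.64  0.4  -0.34  0.82  0.   -2.7 ]
a [0, 60, 15] [ 0.68  0.57 -0.07  0.93  0.   -2.66]
a [-110, -121, 75] [ 0.43  0.21 -0.45  0.91  0.   -2.91]
b [-20, 0, 300] [0.6  0.38 0.37 1.56 0.   1.97]
b [-75, 0, 17] [ 0.64  0.4  -0.34  0.82  0.    2.02]
b [0, 60, 15] [ 0.68  0.57 -0.07  0.93  0.    2.05]
b [-110, -121, 75] [ 0.43  0.21 -0.45  0.91  0.    1.81]
c [-20, 0, 300] [ 0.6   0.38  0.37  1.56  0.   -1.17]
c [-75, 0, 17] [ 0.64  0.4  -0.34  0.82  0.   -1.13]
c [0, 60, 15] [ 0.68  0.57 -0.07  0.93  0.   -1.09]
c [-110, -121, 75] [ 0.43  0.21 -0.45  0.91  0.   -1.34]
d [-20, 0, 300] [0.6  0.38 0.37 1.56 0.   0.4 ]
d [-75, 0, 17] [ 0.64  0.4  -0.34  0.82  0.    0.45]
d [0, 60, 15] [ 0.68  0.57 -0.07  0.93  0.    0.48]
d [-110, -121, 75] [ 0.43  0.21 -0.45  0.91  0.    0.24]
[-1.22898343e+00  2.67650247e-01  4.71316061e-01  1.77449640e+00
 -8.44869569e-07  1.57080744e+00]
```

```bash
cat >> h.py <<'E'
pose=np.load("pose.npy")
def Rt(k):  # k: 'd' tool x = -press x ; 'b' tool x = +press y
    g=pose[2]+{'d':np.pi,'b':np.pi/2}[k]
    return np.array([[np.cos(g),np.sin(g),0],[np.sin(g),-np.cos(g),0],[0,0,-1]])
def W(*P): return p2w(pose,P)[0]
def where():
    s=arm.sense();d=s['eef_pos']-[pose[0],pose[1],0];R=np.array([[np.cos(pose[2]),np.sin(pose[2])],[-np.sin(pose[2]),np.cos(pose[2])]])
    return np.r_[R@d[:2],d[2]]*1000,np.r_[R@s['ft_force'][:2],s['ft_force'][2]],s['t']
E
python3 - <<'E'
from h import *
p=arm.sense()['eef_pos'];arm.line_to(p+[0,0,.17],vel=.25)
arm.move_ptp(W(-20,0,300),Rt('d'))
c=cam("wrist");import pickle;pickle.dump(c,open("w1.pkl","wb"))
print(where())
im=c['img'].copy()
for P in [[119,56,12],[119,-124,12],[-95,-124,12],[-95,56,12],[-77,-121,172],[-50,35,48],[-50,-35,48],[50,-35,52],[-46,-35,52],[54,-35,52],[50,36,52],[22,0,83]]:
    u,v=proj(c,W(*P))[0].round().astype(int);cv2.circle(im,(int(u),int(v)),2,(255,0,255),-1)
cv2.imwrite("pics/w1.png",cv2.resize(im,(800,600),interpolation=2)[:,:,::-1])
E
```

```text
(array([-19.74580245,  -0.61098961, 300.08571903]), array([-0.19520237,  0.09130365,  0.25842094]), 5.55)
```

View pics/w1.png

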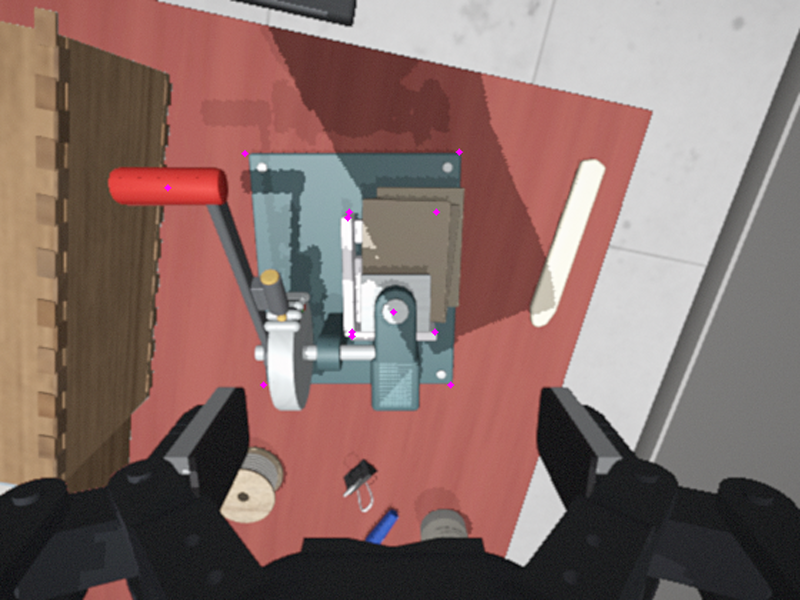

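The overlay agrees with the picture to about 1–2 mm: plate corners, fence ends, grip at (168,187) and board corner at about (437,212). The boards lie forward and left of home. Now the tapping.

```bash
cat >> h.py <<'E'
def L(*P,vel=.15,k=None,fl=None):
    return arm.line_to(W(*P),vel=vel,frame=None if k is None else Rt(k),force_limit=fl)
def rep(tag,hit):
    p,f,t=where();print(tag,hit,p.round(1),f.round(1),round(t,2))
E
python3 - <<'E'
from h import *
arm.grip(.02)
L(-97,8,130,vel=.3,k='d');L(-97,8,17,vel=.15);rep("down",0)
h=L(-66,8,17,vel=.05,fl=8);rep("front1",h)
L(-80,8,17);L(-90,8,105,vel=.25)
arm.move_ptp(W(-8,85,105),Rt('b'));arm.grip(.045)
L(-8,85,15);rep("down",0)
h=L(-8,42,15,vel=.04,fl=8);rep("side1",h)
c=cam("wrist");cv2.imwrite("pics/w2.png",c['img'][:,:,::-1])
E
```

```text
down 0 [-96.3   8.3  17.9] [ 0.8  0.7 -0.6] 8.0
front1 False [-66.1   7.9  16.9] [ 0.5 -0.3 -0.2] 8.77
down 0 [-7.6 85.3 15.8] [-0.2 -0.1  0.5] 12.08
side1 True [-8.  47.3 15. ] [1.3 3.4 2.9] 12.96
```

View pics/w2.png

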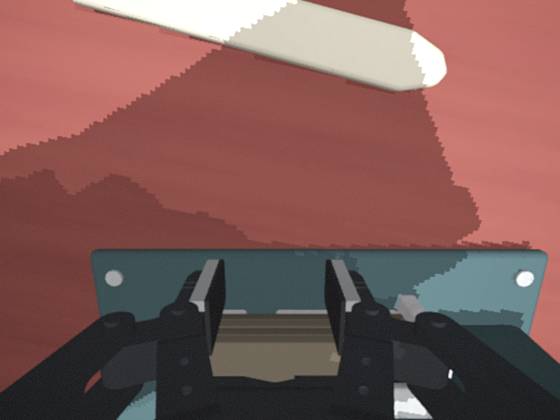

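The fingers span the stack's left edge (rows 315–345), with the boards between and behind them, nearly home. Now alternating taps.

Run:
```python
from h import *
def front(fl):
    arm.move_ptp(W(-85,0,105),Rt('d'));arm.grip(.02)
    L(-85,0,17);h=L(-55,0,17,vel=.035,fl=fl);rep("front",h)
    L(-80,0,17);L(-85,0,105,vel=.25)
def side(fl):
    arm.move_ptp(W(-6,72,105),Rt('b'));arm.grip(.045)
    L(-6,72,15);h=L(-6,38,15,vel=.035,fl=fl);rep("side",h)
    L(-6,68,15);L(-6,72,105,vel=.25)
L(-8,68,15);L(-8,72,105,vel=.25)
front(10);side(12);front(14)
c=cam("wrist");im=c['img'].copy();cv2.imwrite("pics/w3.png",cv2.resize(im,(800,600),interpolation=2)[:,:,::-1])
t=cam("top")
a=cv2.resize(t['img'][225:315,250:330],(710,800)[::1],interpolation=2)
```

```text
front True [-60.9  -0.2  16.5] [0.5 0.6 0.5] 17.03
side True [-6.  47.4 15.1] [-0.3  4.2  3.3] 21.07
front True [-60.8  -0.2  16.5] [ 0.  -1.2 -0.2] 25.1
```

View pics/w3.png

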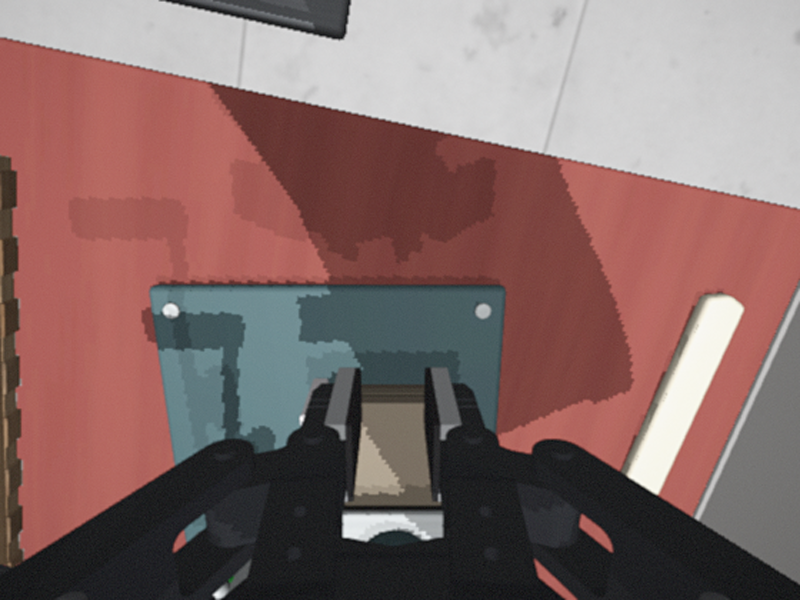

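Both stops repeat to 0.1 mm (x −60.8, y 47.4, less the 11 mm half pad), which agrees with home. A check from above before pressing.

Run:
```python
from h import *
L(-85,0,260,vel=.3);arm.move_ptp(W(-20,5,260),Rt('d'))
c=cam("wrist");im=cv2.resize(c['img'],None,fx=4,fy=4,interpolation=2)
for z in(28,48):
    q=(proj(c,[W(*p,z) for p in((-50,35),(-50,-35),(10,-35),(10,35))])*4).round().astype(int)
    cv2.polylines(im,[q.reshape(-1,1,2)],True,(255,0,255) if z==48 else (0,0,255),1)
u=q.mean(0).astype(int);im=im[u[1]-280:u[1]+280,u[0]-380:u[0]+380]
cv2.imwrite("pics/w4.png",im[:,:,::-1]);rep("",0)
```

```text
0 [-20.6   4.6 258.1] [-0.2  1.  -0.6] 27.06
```

View pics/w4.png

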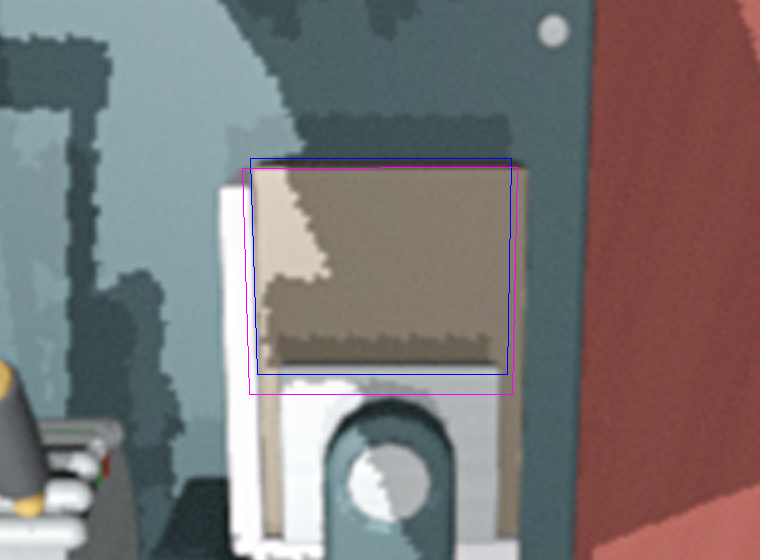

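The stack is flush with the side fence and with itself: one clean front edge at row 165 and left edge at column 525, with no steps. The offset from the overlay is the 1.4 mm calibration error. Now the lever, along its arc.

Run:
```python
from h import *
arm.grip(0.)
L(-77,-118,215,vel=.25);rep("above",0)
h=L(-77,-118,170,vel=.03,fl=1.5);rep("touch",h)
dz=where()[0][2]-182;print("dz",dz)
for q in np.r_[np.arange(.06,.64,.06),.62,.66]:
    th=.63-q
    h=L(60-170*np.cos(th),-118,72+170*np.sin(th)+10+np.clip(dz,-4,4),vel=.06,fl=25)
    rep(f"q{q:.2f}",h)
    if h:break
arm.hold(.3);rep("hold",0)
c=cam("scene");b=cv2.resize(c['img'][165:305,270:410],None,fx=4,fy=4,interpolation=2);cv2.imwrite("pics/s5.png",b[:,:,::-1])
```

```text
above 0 [ -76.4 -117.4  215.6] [ 1.3 -0.3 -0.2] 28.11
touch True [ -77.7 -118.1  181.1] [0.4 1.1 4. ] 29.15
dz -0.9079591951530404
q0.06 False [ -83.3 -118.   172.8] [-3.8 -0.3  5.7] 29.48
q0.12 False [ -88.2 -118.   164.3] [-1.9 -0.5  4.1] 29.79
q0.18 False [ -92.8 -118.   155.2] [ 0.6  0.7 -0. ] 30.11
q0.24 False [ -96.9 -118.   145.9] [ 0.5 -0.4  4.3] 30.43
q0.30 False [-100.9 -118.   136.4] [-3.3 -0.7  4.4] 30.74
q0.36 False [-103.8 -118.   126.7] [-3.  -0.3  4.6] 31.06
q0.42 False [-106.2 -118.   116.7] [-0.6 -0.2 -0.1] 31.38
q0.48 False [-107.8 -118.   106.8] [-1.3 -1.1  4.1] 31.69
q0.54 False [-109.2 -118.    96.7] [-1.4  0.5  5.2] 32.01
q0.60 False [-110.  -118.    86.5] [-1.4 -0.1  3. ] 32.33
q0.62 False [-109.9 -118.    83. ] [-0.8  0.5  2.5] 32.58
q0.66 False [-109.5 -117.9   76.3] [1.  0.1 4.2] 32.84
hold 0 [-109.5 -117.9   76.4] [2.6 1.6 4.5] 33.14
```

View pics/s5.png

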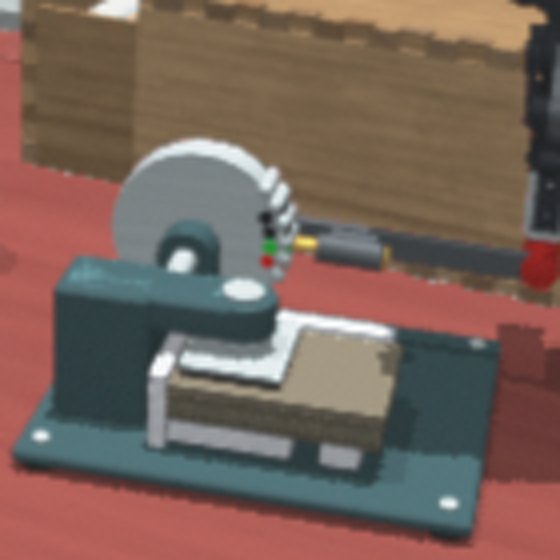

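The lever is level with the plunger at the green dot (270,247), the stack is square and the foot is down on it. Grip force is about 4.5 N. A 2 mm nudge for margin, then I hand in.

Run:
```python
from h import *
L(-109.5,-118,74.4,vel=.02);arm.hold(.7);rep("end",0);arm.hold(.2);rep("end",0)
print(arm.close_job())
```

```text
end 0 [-109.5 -117.9   74.6] [-0.   1.   6.1] 34.14
end 0 [-109.5 -117.9   74.7] [0.2 0.9 5.5] 34.34
the job is handed in; nothing more can be done
None
```

I tapped the four boards flush against both fences, pushed the lever to the third (green) notch, and handed the job in at about 34 s with the fingers still holding it down at about 5–6 N; the judge's verdict was not shown to me.

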